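Stand the fallen bookend up against the binders

ROBOT

A 7-joint arm with a two-finger parallel gripper is mounted at the origin on the work surface. World frame = base frame: x ahead of the robot, y to its left, z up, the work surface at z = 0. Lengths are in m, angles in rad, forces in N, time in s.
With the tool pointing down it reaches from about 0.425 to 0.925 m from the base axis. Payload 6.8 kg.
Tool frame: the origin (TCP) lies midway between the tips of the shut fingers; the grasp point (between the pads) lies 19 mm behind it; z points along the fingers, y is the line along which they close (so a half turn about z gives the same grasp; the last joint's range is limited). The gripper opens to 85 mm and grips with 20 to 120 N. Pads are 22 mm wide; open, the fingers measure 114 mm over their backs; the gripper's body (76 mm by 85 mm) begins 54 mm behind the grasp point. The pads swing forward as they close: fully open they stand 13 mm farther back than shut.
Start: joints at [-1.371, 0.477, 0.022, 1.555, -0.011, 1.109, -0.083], TCP at [0.204, 0.643, 0.231] pointing down, gripper open.
Joint ranges: [-2.96, 2.96], [-0.34, 2.1], [-1.41, 1.46], [0.24, 2.44], [-1.37, 4.51], [0.17, 1.92], [-2.96, 2.96]. Speed limits (rad/s): [2.39, 2.39, 3.14, 3.14, 3.14, 3.14, 3.14].

INTERFACE

Orientations are given as a unit quaternion [w, x, y, z].
In Python, from station import * gives the robot as it stands.
- The arm moves only by the shell command python3 -m creep 'ROWS' [FORCE]. ROWS is JSON, a list of rows, each a list of 7 numbers: the gripper command: -1 is shut, 1 is fully open, values between are in proportion, then the shift along the world's x, y, z in mm, then the turn, a rotation vector about the world's x, y, z in rad. A call has 1 to 5 rows; each row shifts and turns the commanded pose from where the row before left it; what a row does not reach is not made up. A row lasts 1/8 s, in which the tool goes at most 62.5 mm and 10.7 degrees, less where a joint would pass 70% of its speed; a pose out of reach is approached as far as the arm can. A call is refused whole if a number of a shift passes 62.5 or a number of a turn 0.188, either way. A call with a gripper value outside its range is refused whole. The fingers move at their own pace and stop on an object; FORCE is the grip in N (left out, the last holds). Time passes only in rows, so rows that do not move let the fingers close. It gives the time, the measured TCP pose, the force, the opening and the grip force at its end, in the units of the state.
- get_obs(): the state, without advancing time (a new reading comes with each control period).
- read_camera(name): name is "scene" or "top" or "wrist"; returns (picture, depth): 400x640x3 uint8, red, green, blue; 400x640 float32, m along the optical axis (not along the pixel's ray), 0 where there is no reading.
- camera_params(name): a dict with "intrinsics" (3x3 intrinsics, pixels), "cam_to_world" (4x4, takes a point from camera to world coordinates); the wrist camera has in their place "mount" (4x4, takes a point from camera to tool coordinates, whose origin is the TCP and whose axes are the flange's). Camera axes: x right, y up, looking along -z (the intrinsics and any distortion apply to the point x, -y, -z); pixel columns grow to the right and rows downward; lengths in m; the calibration is good to about 2 mm. The wrist camera is an equidistant fisheye: a pixel r from the principal point sees the ray r / f radians off the axis. A picture is of the moment at which its call begins: read the wrist's pose just before it. camera_params takes no time and is no camera call.
- hand_in(): hands the job in; it is judged then, once.
The state is a dict: "t": time; "q": joint angles; "joint_vel": joint speeds; "joint_torque": joint torques, N m; "eef_pos": TCP position; "tool_rot": TCP orientation; "contact_force": force on the tool from outside, world axes, zero at the start; "torque": the same for the moment, N m; "gripper_width": opening from 0.0 (shut) to 1.0 (fully open); "grasp_force": force on a finger pad.
Only numpy, scipy, OpenCV 4.12 (cv2) and the standard library are available. Lean on these libraries where they do the work, as an engineer would, in place of code of your own. Each camera call takes 0.05 s, during which the arm holds its last target. There are 200 camera calls.

TASK

The copper-coloured bookend has fallen onto its back on the wooden book rack. Tip it back up onto its broad base by pushing it with the fingertips, then push it along the plank until its back is flat against the red binder at the end of the row and close to its middle, and leave it standing there. Only push: never lift the bookend off the plank, and do not topple or shift the binders or disturb the jars, tin and brush pot around the rack.

Things in the scene. Friction and masses are not known exactly. Their poses are not given: they have to be found in the camera images.
- bookend: Copper-coloured L-shaped bookend, 90 mm wide, about 0.7 kg, loose. Origin: middle of the heel edge, where the upright's flat back meets the base's felt underside. +x: heel to top of the upright (110 mm tall, 8 thick). +z: heel to the base's free end (100 mm long, 18 thick, heavier). Starts lying on its back: x level towards the binders, base standing up (z up). Stood up: x up, z level away from them.
- base_end (a point): Middle of the end face (90 x 18 mm) of the bookend's base, 100 mm from the heel. At the start it is the highest point. Pushed from inside the L, away from the binders, the base pivots on the heel edge and after about 30 degrees falls onto its underside by itself. Axes as the bookend's.
- upright_top (a point): Middle of the top edge of the bookend's upright plate, 110 mm from the heel. The inside of the L, open above, lies between it and the base's inner face (18 mm from the heel along the bookend's x). Brass leaf on the inner face. Axes as the bookend's.
- binder_end: Red binder, the end of the row on the bookend's side: 40 mm thick (own x), 140 mm deep (own y), 180 mm tall, 0.6 kg, loose, standing on the plank. Origin: centre of its underside. Own +x points along the row towards the bookend; its cover face is 20 mm from the origin along +x.
- binder_mid: Blue binder, same size and axes, next to the red one.
- binder_back: Green binder, same size and axes, next to the rack's end panel.
- rack: Fixed wooden book rack: a plank 540 mm long (own x), 200 mm wide (own y), 15 mm thick, lying on the table, with one end panel 150 mm tall above the plank at its -x end. Origin: centre of the plank's underside, at table height; the plank's top is 15 mm up. The binders stand at the -x end against the panel, the bookend lies in the +x half.
- jar_ochre: Closed orange pigment jar, 64 mm across, 95 mm tall, loose, on the table beside the plank. Origin: centre of its underside.
- jar_blue: Closed blue pigment jar, 64 mm across, 95 mm tall, loose, on the table beside the plank. Origin: centre of its underside.
- wax_tin: Flat steel wax tin, 70 mm across, 34 mm tall, loose, on the table beside the plank. Origin: centre of its underside.
- brush_pot: Green pot, 68 mm across and 100 mm tall with three brushes reaching to 220 mm, loose, on the table beside the plank. Origin: centre of its underside.
There are look-alikes about, which are no part of the job. What is meant by the bookend is not pink, and is the larger of those in its own colour. Leave any purple look-alike of the binder_back alone.

How it is judged:
By the outcome, as a careful person would: the job done as asked, in the order asked, and still so for the second after the job is handed in, with the robot touching nothing.
It also fails if it takes over 59 s, if anything falls off the work surface, if the arm or the gripper's body presses on something with over 40 N, if the wrist force passes 120 N, or if a joint passes its speed limit or range.

## Working session

There is one attempt and no reset: what is moved stays moved. The work goes in short steps, Python scripts to look and compute and a shell command to move; the robot and the scene stay as the last step left them, time stands still between calls to the robot, and variables do not carry over. Pictures are saved under pics/ and viewed, at most 10 in all, crops included, and the job is handed in when it is done.

```bash
ls; mkdir -p pics; cat > h.py <<'E'
from station import *
import numpy as np, cv2
def snap(n):
    im,d=read_camera(n); return im,d
def cloud(n,d):
    p=camera_params(n);K=np.array(p["intrinsics"]);T=np.array(p["cam_to_world"])
    v,u=np.mgrid[0:d.shape[0],0:d.shape[1]]
    x=(u-K[0,2])/K[0,0]*d;y=(v-K[1,2])/K[1,1]*d
    P=np.stack([x,-y,-d,np.ones_like(d)],-1)@T.T
    return P[...,:3]
E
python3 - <<'E'
from h import *
o=get_obs();print(o)
for n in("scene","top"):
    im,d=snap(n);P=cloud(n,d);np.savez(f"{n}0.npz",im=im,d=d,P=P)
    cv2.imwrite(f"pics/{n}0.png",im[...,::-1]);p=camera_params(n);print(n,{k:np.round(v,3).tolist() if not isinstance(v,str) else v for k,v in p.items()}, (d>0).mean())
E
```

```text
pics
{'t': 0.0, 'q': array([-1.37109873,  0.47779893,  0.02232798,  1.55644306, -0.01150779,
        1.10930767, -0.08311016]), 'joint_vel': array([ 0.00091581,  0.00142693, -0.00059164,  0.00088285,  0.00103942,
       -0.00134676,  0.00077219]), 'joint_torque': array([ 7.37883929e-04, -5.96437311e+01,  1.60761729e+00, -2.81200576e+01,
        1.23029601e-02,  9.27430432e-03, -1.86153744e-05]), 'eef_pos': array([0.2043241 , 0.64271191, 0.23032982]), 'tool_rot': array([-7.87468005e-05,  1.53282806e-01,  9.88181939e-01, -9.11156492e-04]), 'contact_force': array([-0.3892384 ,  0.59916662,  0.63920716]), 'torque': array([ 0.00792377, -0.04329822, -0.04285697]), 'grasp_force': 0.0, 'gripper_width': 1.001313493830033}
scene {'intrinsics': [[410.849, 0.0, 314.47], [0.0, 410.849, 198.213], [0.0, 0.0, 1.0]], 'cam_to_world': [[0.171, -0.819, 0.547, 1.174], [0.985, 0.148, -0.086, -0.028], [-0.011, 0.554, 0.833, 1.022], [0.0, 0.0, 0.0, 1.0]]} 0.9961484375
top {'intrinsics': [[418.602, 0.0, 323.592], [0.0, 418.602, 199.897], [0.0, 0.0, 1.0]], 'cam_to_world': [[-0.026, 0.979, -0.2, 0.316], [-1.0, -0.025, 0.006, 0.059], [0.001, 0.2, 0.98, 1.269], [0.0, 0.0, 0.0, 1.0]]} 0.99606640625
```

View pics/top0.png

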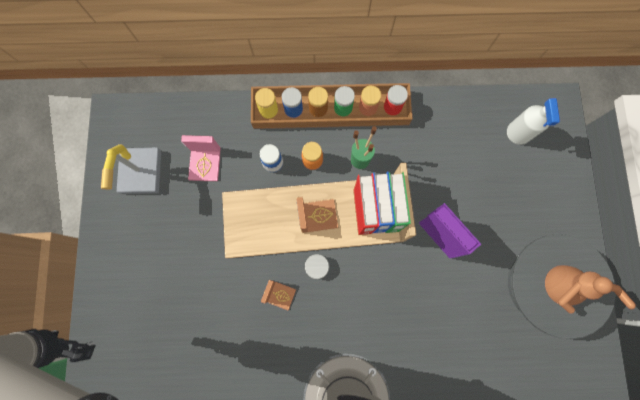

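View pics/scene0.png

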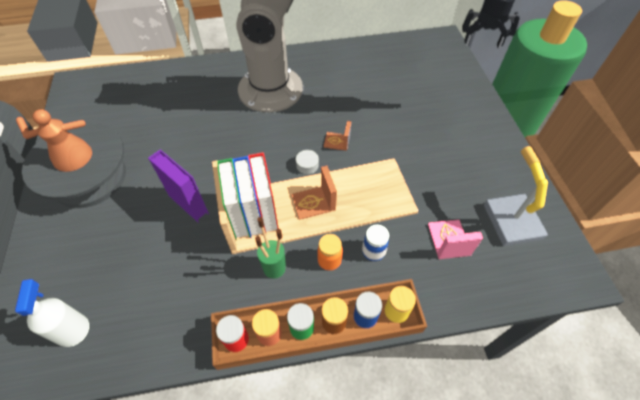

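The top view shows the bookend on the plank at about (318,215). Its base stands up at (300,215), and its upright lies towards the red binder at (366,205). The small copper one at (280,295) and the pink one are look-alikes. Next I'll measure the positions.

```bash
python3 - <<'E'
from h import *
def rect(P,m,name):
    q=P[m][:,:2].astype(np.float32)
    c,s,a=cv2.minAreaRect(q*1000);b=cv2.boxPoints((c,s,a))
    print(name,m.sum(),"c",np.round(c),"s",np.round(s),"a",round(a,1),"box",np.round(b).tolist(),"z",np.round(np.percentile(P[m][:,2],[2,50,98]),3))
def big(m):
    n,l,st,_=cv2.connectedComponentsWithStats(m.astype(np.uint8));k=1+np.argmax(st[1:,4]);return l==k
for n in("top","scene"):
    D=np.load(n+"0.npz");im,P=D["im"],D["P"];h=cv2.cvtColor(im,cv2.COLOR_RGB2HSV);H,S,V=[h[...,i].astype(int) for i in range(3)]
    x,y,z=[P[...,i] for i in range(3)]
    near=(x>.3)&(x<.9)&(y>-.35)&(y<.5)
    print(n)
    plank=big(near&(abs(z-.015)<.006)&(H>8)&(H<25)&(S>60)&(V>120)); rect(P,plank,"plank")
    b=plank.nonzero(); pc=P[plank].mean(0)
    cop=near&(H<16)&(S>90)&(abs(x-.55)<.12)&(y>0.0)&(y<.2)
    for nm,zz in(("base top",(z>.103)&(z<.125)),("upright",(z>.018)&(z<.028)),("body",(z>.018))):
        m=cop&zz
        if m.sum()>10: rect(P,big(m),nm)
    top=near&(z>.185)&(z<.205)&(x>.4)&(x<.7)&(y<.1); rect(P,big(top),"bindertops")
    for nm,c in(("red",((H<6)|(H>172))&(S>150)),("blue",(H>100)&(H<125)&(S>120)),("green",(H>50)&(H<85)&(S>100))):
        m=c&near&(z>.18)&(z<.21)
        if m.sum()>8: rect(P,big(m),nm)
    m=near&(x>.4)&(z>.03)&(z<.13)
    lab=cv2.connectedComponentsWithStats((near&(z>.025)).astype(np.uint8))
    for k in range(1,lab[0]):
        mm=lab[1]==k
        if mm.sum()>60: rect(P,mm,"blob%s"%np.round(lab[3][k]))
E
```

```text
top
plank 7780 c [523.  96.] s [200. 526.] a 3.8 box [[406.0, 351.0], [441.0, -173.0], [641.0, -160.0], [606.0, 364.0]] z [0.01  0.015 0.02 ]
base top 207 c [518. 117.] s [88. 19.] a 6.8 box [[473.0, 121.0], [476.0, 103.0], [563.0, 113.0], [561.0, 131.0]] z [0.109 0.114 0.118]
upright 624 c [525.  62.] s [92. 93.] a 7.0 box [[473.0, 102.0], [485.0, 10.0], [576.0, 21.0], [564.0, 114.0]] z [0.019 0.023 0.027]
body 871 c [523.  71.] s [ 92. 112.] a 6.8 box [[471.0, 121.0], [485.0, 10.0], [575.0, 21.0], [562.0, 132.0]] z [0.019 0.024 0.117]
bindertops 2247 c [ 537. -105.] s [144. 123.] a 3.8 box [[461.0, -48.0], [469.0, -171.0], [613.0, -161.0], [605.0, -38.0]] z [0.185 0.189 0.196]
red 89 c [532. -63.] s [135.  39.] a 4.0 box [[463.0, -48.0], [465.0, -87.0], [601.0, -78.0], [598.0, -39.0]] z [0.181 0.193 0.197]
blue 38 c [ 491. -109.] s [45. 37.] a 3.5 box [[468.0, -91.0], [470.0, -128.0], [515.0, -126.0], [513.0, -89.0]] z [0.182 0.194 0.196]
green 19 c [ 469. -142.] s [30. 12.] a 67.8 box [[458.0, -154.0], [469.0, -158.0], [480.0, -131.0], [469.0, -126.0]] z [0.182 0.193 0.197]
blob[3
[... 3861 characters left out ...]
8 c [521. 113.] s [93. 20.] a 7.5 box [[474.0, 117.0], [476.0, 97.0], [569.0, 110.0], [566.0, 130.0]] z [0.029 0.097 0.117]
blob[376. 241.] 665 c [706. 206.] s [60. 61.] a 28.3 box [[665.0, 219.0], [694.0, 165.0], [747.0, 193.0], [718.0, 247.0]] z [0.028 0.091 0.097]
blob[460. 243.] 699 c [752. 419.] s [92. 21.] a 85.8 box [[738.0, 373.0], [760.0, 372.0], [766.0, 464.0], [745.0, 466.0]] z [0.028 0.081 0.102]
blob[329. 251.] 655 c [711.  81.] s [59. 60.] a 24.0 box [[672.0, 96.0], [696.0, 42.0], [750.0, 66.0], [726.0, 121.0]] z [0.029 0.092 0.097]
blob[314. 311.] 4837 c [858.  20.] s [ 83. 501.] a 0.0 box [[817.0, 271.0], [817.0, -230.0], [900.0, -230.0], [900.0, 271.0]] z [0.028 0.098 0.102]
```

```bash
python3 -c "
from station import *;print(camera_params('wrist'))"
python3 -m creep '[[0,29,-51,0,0,0,-0.104],[0,29,-51,0,0,0,-0.104],[0,29,-51,0,0,0,-0.104],[0,29,-51,0,0,0,-0.104],[0,29,-51,0,0,0,-0.104]]' 40
python3 -m creep '[[0,29,-51,0,0,0,-0.104],[0,29,-51,0,0,0,-0.104],[0,29,-51,0,0,0,-0.104],[0,29,-51,0,0,0,-0.104],[0,29,-51,0,0,0,-0.104]]'
```

```text
{'intrinsics': array([[309.70691629,   0.        , 317.46038993],
       [  0.        , 309.70691629, 197.26040017],
       [  0.        ,   0.        ,   1.        ]]), 'mount': array([[ 6.79976200e-04,  9.48313666e-01,  3.17333781e-01,
         8.07629589e-02],
       [ 9.99999764e-01, -6.14761392e-04, -3.05638467e-04,
         5.23031932e-04],
       [-9.47565776e-05,  3.17333914e-01, -9.48313860e-01,
        -1.43109343e-01],
       [ 0.00000000e+00,  0.00000000e+00,  0.00000000e+00,
         1.00000000e+00]])}
t: 0.72
eef_pos: [0.3501, 0.3863, 0.2311]
tool_rot: [-0.0, 0.404, 0.915, -0.0]
contact_force: [0.1, -0.3, 0.4]
gripper_width: 0.499
grasp_force: 0.0
t: 1.35
eef_pos: [0.4949, 0.1316, 0.2313]
tool_rot: [-0.0, 0.625, 0.78, 0.0]
contact_force: [0.4, 1.2, -0.0]
gripper_width: 0.501
grasp_force: 0.0
```

```bash
python3 -m creep '[[0,29,-54,0,0,0,-0.101],[0,0,0,-40,0,0,0],[0,0,0,-40,0,0,0],[0,0,0,-30,0,0,0],[0,0,0,-23,0,0,0]]'
python3 - <<'E'
from h import *
print(get_obs()["eef_pos"],get_obs()["tool_rot"])
im,d=snap("wrist");cv2.imwrite("pics/w1.png",im[...,::-1])
E
```

```text
t: 1.98
eef_pos: [0.5227, 0.0791, 0.0967]
tool_rot: [-0.0, 0.663, 0.749, -0.001]
contact_force: [0.4, 0.3, -0.0]
gripper_width: 0.501
grasp_force: 0.0
[0.52267691 0.07914612 0.09667822] [-4.55834531e-04  6.62694189e-01  7.48889542e-01 -8.10696649e-04]
```

View pics/w1.png

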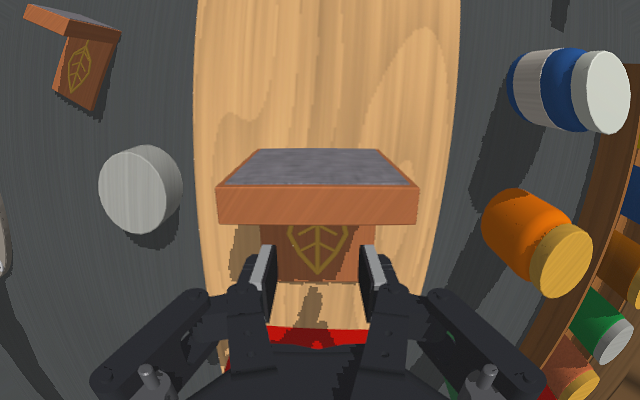

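The wrist view shows the fingers (columns 262 and 372) centred inside the L, with the base's end face across rows 187-222. I'll push it away from the binders.

```bash
python3 -m creep '[[0,0,0,-4,0,0,0],[0,-1,9,0,0,0,0],[0,-1,8,0,0,0,0],[0,-1,8,0,0,0,0],[0,-1,8,0,0,0,0]]'
python3 -m creep '[[0,-1,8,0,0,0,0],[0,-1,8,0,0,0,0],[0,-1,8,0,0,0,0]]'
python3 -c "
from h import *
im,d=snap('wrist');cv2.imwrite('pics/w2.png',im[...,::-1])"
```

```text
t: 2.65
eef_pos: [0.5198, 0.113, 0.0948]
tool_rot: [0.0, 0.663, 0.749, 0.001]
contact_force: [0.6, -1.5, 1.5]
gripper_width: 0.499
grasp_force: 0.7
t: 3.02
eef_pos: [0.5161, 0.137, 0.0941]
tool_rot: [-0.0, 0.663, 0.749, -0.0]
contact_force: [-0.4, -1.1, -0.9]
gripper_width: 0.505
grasp_force: 0.0
```

View pics/w2.png

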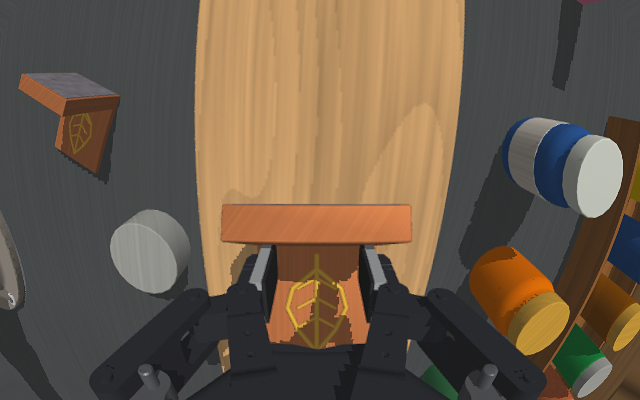

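The base is tilting away squarely, so I'll keep pushing.

```bash
python3 -m creep '[[0,-1,9,0,0,0,0],[0,-1,10,0,0,0,0],[0,-1,10,0,0,0,0],[0,-1,8,0,0,0,0],[0,0,0,0,0,0,0]]'
python3 -m creep '[[0,0,0,0,0,0,0],[0,0,0,0,0,0,0]]'
python3 -c "
from h import *
im,d=snap('wrist');cv2.imwrite('pics/w3.png',im[...,::-1])"
```

```text
t: 3.7
eef_pos: [0.5124, 0.1742, 0.0943]
tool_rot: [-0.0, 0.662, 0.749, 0.0]
contact_force: [-0.3, 0.0, 0.1]
gripper_width: 0.498
grasp_force: 0.0
t: 3.95
eef_pos: [0.5126, 0.1728, 0.0943]
tool_rot: [0.0, 0.663, 0.749, -0.0]
contact_force: [-0.1, -0.4, -0.0]
gripper_width: 0.498
grasp_force: 0.0
```

View pics/w3.png

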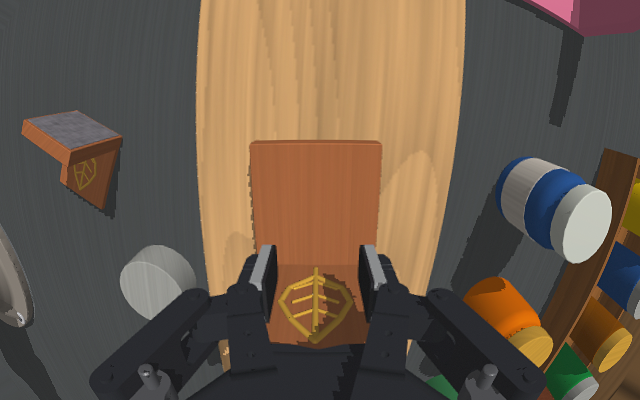

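The bookend now stands on its base, whose end edge is at row 141. I'll lift out, move past the base end and measure again.

```bash
python3 -m creep '[[0,0,0,40,0,0,0],[0,0,0,40,0,0,0],[0,-2,45,0,0,0,0],[0,-2,45,0,0,0,-0.052],[0,-2,20,0,0,0,0]]'
cat > m.py <<'E'
from h import *
def run(tag):
  def rect(P,m,name):
    q=P[m][:,:2].astype(np.float32)*1000
    c,s,a=cv2.minAreaRect(q);print(name,m.sum(),"c",np.round(c,1),"s",np.round(s),"a",round(a,1),"box",np.round(cv2.boxPoints((c,s,a))).tolist(),"z",np.round(np.percentile(P[m][:,2],[2,50,98]),3))
  def big(m):
    n,l,st,_=cv2.connectedComponentsWithStats(m.astype(np.uint8));return l==1+np.argmax(st[1:,4])
  for n in("top","scene"):
    im,d=snap(n);P=cloud(n,d);cv2.imwrite(f"pics/{n}{tag}.png",im[...,::-1]);h=cv2.cvtColor(im,cv2.COLOR_RGB2HSV);H,S,V=[h[...,i].astype(int) for i in range(3)]
    x,y,z=[P[...,i] for i in range(3)]
    c=(H<16)&(S>90)&(abs(x-.525)<.1)&(y>-.06)&(y<.3)
    for nm,m in(("uprtop",c&(z>.116)&(z<.135)),("base",c&(z>.028)&(z<.038)&(V>40))):
        if m.sum()>10: rect(P,big(m),n+" "+nm)
    m=(z>.185)&(z<.205)&(abs(x-.53)<.12)&(abs(y+.1)<.1); rect(P,big(m),n+" binders")
E
python3 -c "import m;m.run('2')"; python3 -c "
from station import *;o=get_obs();print(o['eef_pos'],o['tool_rot'])"
```

```text
t: 4.62
eef_pos: [0.5059, 0.2861, 0.1743]
tool_rot: [-0.0, 0.681, 0.732, 0.0]
contact_force: [-0.3, 0.4, 0.1]
gripper_width: 0.502
grasp_force: 0.0
top uprtop 95 c [516.6 131.3] s [88.  9.] a 6.7 box [[472.0, 131.0], [474.0, 122.0], [561.0, 132.0], [560.0, 141.0]] z [0.118 0.124 0.128]
top base 824 c [511.6 178.2] s [90. 96.] a 7.6 box [[460.0, 220.0], [473.0, 125.0], [563.0, 137.0], [550.0, 232.0]] z [0.029 0.033 0.037]
top binders 2229 c [ 536.7 -104.2] s [143. 123.] a 3.9 box [[461.0, -48.0], [469.0, -170.0], [612.0, -161.0], [604.0, -38.0]] z [0.185 0.189 0.197]
scene uprtop 96 c [521.9 128.2] s [90.  8.] a 6.7 box [[477.0, 127.0], [478.0, 119.0], [567.0, 129.0], [566.0, 138.0]] z [0.117 0.123 0.127]
scene base 654 c [516.4 173.9] s [ 92. 100.] a 7.5 box [[464.0, 217.0], [477.0, 118.0], [568.0, 130.0], [555.0, 229.0]] z [0.029 0.032 0.036]
scene binders 2064 c [ 538.1 -106.3] s [145. 122.] a 3.8 box [[462.0, -50.0], [470.0, -172.0], [615.0, -162.0], [607.0, -41.0]] z [0.185 0.189 0.196]
[0.50576622 0.28531736 0.17392254] [-2.11255920e-04  6.80404261e-01  7.32836937e-01 -1.43714903e-04]
```

```bash
python3 -m creep '[[0,2,-15,-35,0,0,-0.005],[0,0,0,-50,0,0,0],[0,0,0,-40,0,0,0],[0,0,0,-20,0,0,0],[0,0,0,-8,0,0,0]]'
python3 -m creep '[[0,0,0,0,0,0,0]]'
```

```text
t: 5.35
eef_pos: [0.5087, 0.2668, 0.0208]
tool_rot: [0.0, 0.684, 0.729, -0.001]
contact_force: [-0.4, -0.0, -0.2]
gripper_width: 0.503
grasp_force: 0.0
t: 5.48
eef_pos: [0.5092, 0.268, 0.0219]
tool_rot: [0.0, 0.684, 0.73, 0.0]
contact_force: [0.7, 1.0, 0.4]
gripper_width: 0.5
grasp_force: 0.0
```

```bash
python3 -m creep '[[0,0,-10,-2,0,0,0],[0,1,-8,0,0,0,0],[0,1,-6,0,0,0,0],[0,0.6,-6,0,0,0,0],[0,0.6,-6,0,0,0,0]]'
python3 -m creep '[[0,0.8,-8,0,0,0,0],[0,0.8,-8,0,0,0,0],[0,0.8,-8,0,0,0,0],[0,0.8,-8,0,0,0,0],[0,0.8,-8,0,0,0,0]]'
python3 -m creep '[[0,0.8,-8,0,0,0,0],[0,0.8,-8,0,0,0,0],[0,0.8,-8,0,0,0,0],[0,0.8,-8,0,0,0,0],[0,0.8,-6,0,0,0,0]]'
python3 -c "
import m;m.run('3')
from h import *
im,d=snap('wrist');cv2.imwrite('pics/w4.png',im[...,::-1])"
```

```text
t: 6.1
eef_pos: [0.5122, 0.2331, 0.0196]
tool_rot: [-0.0, 0.683, 0.73, 0.001]
contact_force: [2.1, 3.3, -0.9]
gripper_width: 0.501
grasp_force: 1.6
t: 6.72
eef_pos: [0.5157, 0.1924, 0.0195]
tool_rot: [-0.0, 0.684, 0.73, 0.0]
contact_force: [-0.3, 6.1, 2.9]
gripper_width: 0.5
grasp_force: 2.6
t: 7.35
eef_pos: [0.5195, 0.1542, 0.0195]
tool_rot: [-0.0, 0.684, 0.73, 0.0]
contact_force: [-0.7, 6.3, 2.4]
gripper_width: 0.5
grasp_force: 2.8
top uprtop 94 c [520.3  49.3] s [88.  8.] a 3.7 box [[476.0, 50.0], [477.0, 42.0], [565.0, 48.0], [564.0, 56.0]] z [0.12  0.124 0.129]
top base 690 c [516.4  93.7] s [88. 80.] a 4.0 box [[470.0, 130.0], [475.0, 51.0], [563.0, 57.0], [557.0, 137.0]] z [0.028 0.033 0.037]
top binders 2248 c [ 537.7 -104.3] s [144. 123.] a 3.5 box [[462.0, -47.0], [469.0, -170.0], [613.0, -161.0], [606.0, -38.0]] z [0.185 0.189 0.197]
scene uprtop 88 c [524.1  45.9] s [90.  8.] a 3.5 box [[479.0, 47.0], [479.0, 39.0], [569.0, 44.0], [569.0, 53.0]] z [0.117 0.124 0.127]
scene base 753 c [519.9  94.3] s [ 93. 103.] a 1.9 box [[472.0, 144.0], [475.0, 41.0], [568.0, 44.0], [565.0, 147.0]] z [0.028 0.032 0.036]
scene binders 2064 c [ 537.9 -106.5] s [146. 122.] a 4.0 box [[461.0, -51.0], [469.0, -172.0], [615.0, -162.0], [607.0, -41.0]] z [0.185 0.189 0.196]
```

View pics/w4.png

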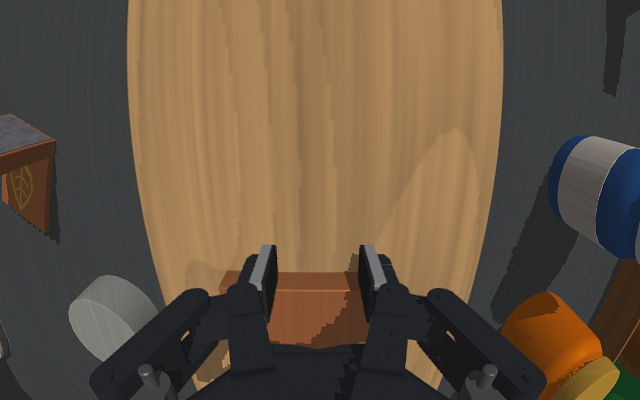

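The wrist view shows the base end (rows 272-290, left edge at column 220) flush with both fingers. The yaw now matches the binders. About 88 mm remain, with about 6 mm of lateral correction.

```bash
python3 -m creep '[[0,1.2,-8,0,0,0,0],[0,1.2,-8,0,0,0,0],[0,1.2,-8,0,0,0,0],[0,1.2,-8,0,0,0,0],[0,1.2,-8,0,0,0,0]]'
python3 -m creep '[[0,1.2,-8,0,0,0,0],[0,1.2,-8,0,0,0,0],[0,1,-7,0,0,0,0],[0,0.7,-5,0,0,0,0],[0,0.4,-3,0,0,0,0]]'
python3 -c "
import m;m.run('4')"
```

```text
t: 8.12
eef_pos: [0.5255, 0.1137, 0.0192]
tool_rot: [-0.0, 0.684, 0.73, -0.0]
contact_force: [-0.3, 4.2, 1.2]
gripper_width: 0.501
grasp_force: 2.2
t: 8.75
eef_pos: [0.5301, 0.0829, 0.0192]
tool_rot: [-0.0, 0.684, 0.73, -0.0]
contact_force: [-0.9, 4.8, -1.0]
gripper_width: 0.5
grasp_force: 2.0
top uprtop 98 c [530.  -22.1] s [88.  8.] a 3.8 box [[486.0, -21.0], [486.0, -29.0], [574.0, -23.0], [574.0, -15.0]] z [0.118 0.124 0.129]
top base 506 c [528.   10.7] s [88. 58.] a 3.9 box [[482.0, 36.0], [486.0, -21.0], [574.0, -15.0], [570.0, 42.0]] z [0.028 0.032 0.037]
top binders 2237 c [ 537.2 -104.5] s [144. 123.] a 4.0 box [[461.0, -48.0], [470.0, -171.0], [613.0, -161.0], [605.0, -38.0]] z [0.185 0.189 0.197]
scene uprtop 85 c [534.4 -24.6] s [87.  8.] a 3.9 box [[491.0, -24.0], [491.0, -32.0], [578.0, -26.0], [578.0, -18.0]] z [0.119 0.124 0.127]
scene base 802 c [531.   22.7] s [ 93. 101.] a 4.3 box [[481.0, 70.0], [489.0, -31.0], [581.0, -24.0], [573.0, 77.0]] z [0.029 0.032 0.036]
scene binders 2059 c [ 538.5 -106.5] s [146. 122.] a 3.9 box [[462.0, -51.0], [470.0, -172.0], [615.0, -162.0], [607.0, -41.0]] z [0.185 0.189 0.196]
```

```bash
python3 -m creep '[[0,0.3,-3,0,0,0,0],[0,0.3,-3,0,0,0,0],[0,0.3,-3,0,0,0,0],[0,0.2,-2,0,0,0,0],[0,0.1,-1,0,0,0,0]]'
python3 -m creep '[[0,0.1,-1,0,0,0,0],[0,0.1,-1,0,0,0,0]]'
python3 -m creep '[[0,0.1,-1,0,0,0,0],[0,0.1,-1,0,0,0,0]]'
```

```text
t: 9.48
eef_pos: [0.5314, 0.0711, 0.0193]
tool_rot: [0.0, 0.684, 0.73, -0.0]
contact_force: [-0.9, 3.5, -2.3]
gripper_width: 0.5
grasp_force: 1.7
t: 9.72
eef_pos: [0.5315, 0.0693, 0.0193]
tool_rot: [-0.0, 0.684, 0.73, -0.0]
contact_force: [-0.4, 2.5, -0.8]
gripper_width: 0.503
grasp_force: 1.6
t: 9.98
eef_pos: [0.5317, 0.0672, 0.0193]
tool_rot: [-0.0, 0.684, 0.73, -0.0]
contact_force: [-0.8, 2.9, -1.4]
gripper_width: 0.503
grasp_force: 1.6
```

```bash
python3 -m creep '[[0,0,-1,0,0,0,0]]'|grep -E "eef|cont"
python3 -m creep '[[0,0,-1,0,0,0,0]]'|grep -E "eef|cont"
python3 -m creep '[[0,0,-0.5,0,0,0,0]]'|grep -E "eef|cont"
python3 -c "
import m;m.run('5')
from h import *
for n in ('top','scene'):
    im,d=snap(n); c=im[150:260,290:430] if n=='top' else im[130:250,200:360]
    cv2.imwrite('pics/c_%s.png'%n,cv2.resize(c[...,::-1],None,fx=4,fy=4,interpolation=cv2.INTER_CUBIC))
"
```

```text
eef_pos: [0.5318, 0.0662, 0.0193]
contact_force: [-0.2, 3.2, -0.7]
eef_pos: [0.5318, 0.0654, 0.0193]
contact_force: [-0.6, 5.5, -1.7]
eef_pos: [0.5317, 0.0653, 0.0193]
contact_force: [-0.5, 5.8, -2.3]
top uprtop 119 c [529.9 -39.7] s [94.  9.] a 3.9 box [[482.0, -39.0], [483.0, -47.0], [577.0, -41.0], [577.0, -32.0]] z [0.118 0.125 0.132]
top base 436 c [529.8 -11.3] s [88. 49.] a 2.8 box [[485.0, 11.0], [487.0, -38.0], [575.0, -34.0], [572.0, 16.0]] z [0.028 0.033 0.037]
top binders 2235 c [ 536.8 -104.4] s [144. 122.] a 3.8 box [[461.0, -48.0], [469.0, -170.0], [612.0, -161.0], [604.0, -39.0]] z [0.185 0.189 0.197]
scene uprtop 68 c [535.5 -40.6] s [91.  7.] a 3.0 box [[490.0, -40.0], [490.0, -46.0], [581.0, -42.0], [581.0, -35.0]] z [0.119 0.124 0.127]
scene base 821 c [532.    6.9] s [93. 96.] a 2.7 box [[484.0, 53.0], [488.0, -43.0], [580.0, -39.0], [576.0, 57.0]] z [0.029 0.032 0.036]
scene binders 2077 c [ 538.9 -106.6] s [146. 122.] a 3.7 box [[462.0, -51.0], [470.0, -172.0], [616.0, -163.0], [608.0, -41.0]] z [0.185 0.189 0.196]
```

View pics/c_top.png

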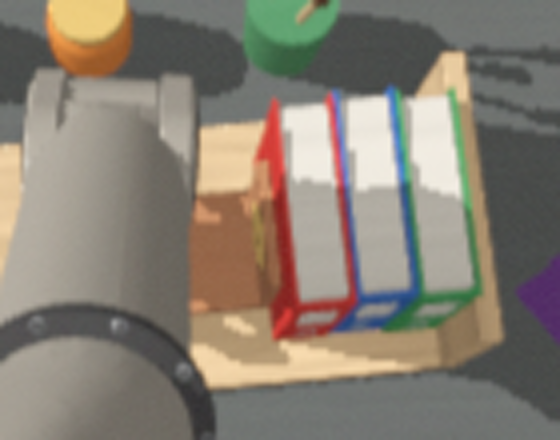

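View pics/c_scene.png

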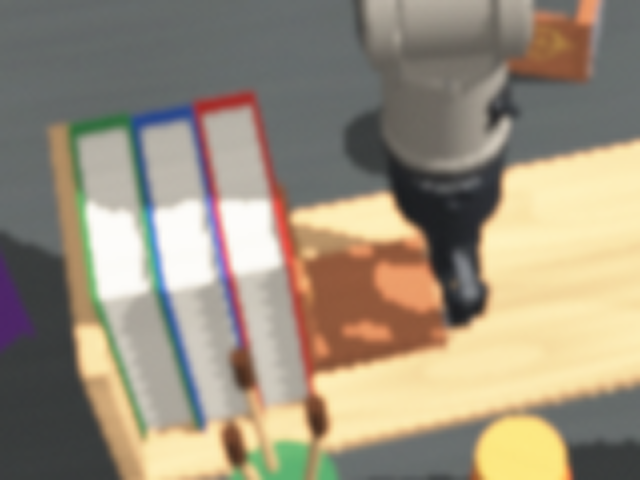

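```bash
python3 -m creep '[[0,0,-0.5,0,0,0,0]]'|grep -E "eef|cont"
python3 -m creep '[[0,0,-0.5,0,0,0,0]]'|grep -E "eef|cont"
python3 -m creep '[[0,0,-0.5,0,0,0,0]]'|grep -E "eef|cont"
```

```text
eef_pos: [0.5318, 0.0651, 0.0193]
contact_force: [-0.3, 6.3, -2.2]
eef_pos: [0.5318, 0.0646, 0.0193]
contact_force: [-0.8, 5.2, -2.3]
eef_pos: [0.5318, 0.0645, 0.0193]
contact_force: [0.3, 7.6, -1.1]
```

```bash
python3 -m creep '[[0,-0.3,5,0,0,0,0],[0,-1,15,0,0,0,0],[0,-3,40,0,0,0,0],[0,-3,45,20,0,0,0],[0,-3,45,50,0,0,0]]'
python3 -m creep '[[0,-3,50,50,0,0,0],[0,-3,50,40,0,0,0],[0,0,50,0,0,0,0],[0,0,0,0,0,0,0]]'
python3 -c "
import m;m.run('6')
from h import *
A=cv2.imread('pics/top6.png')[150:260,290:430];B=cv2.imread('pics/scene6.png')[130:250,200:340]
f=lambda c:cv2.resize(c,(400,340),interpolation=cv2.INTER_CUBIC)
cv2.imwrite('pics/fin.png',np.hstack([f(A),f(B)]))"
```

```text
t: 11.55
eef_pos: [0.52, 0.2114, 0.0849]
tool_rot: [-0.0, 0.684, 0.73, -0.002]
contact_force: [0.6, -0.5, 0.5]
gripper_width: 0.5
grasp_force: 0.0
t: 12.05
eef_pos: [0.5143, 0.3592, 0.1691]
tool_rot: [-0.001, 0.681, 0.732, 0.001]
contact_force: [-1.2, -0.1, -0.8]
gripper_width: 0.503
grasp_force: 0.0
top uprtop 112 c [534.  -40.4] s [92.  8.] a 3.7 box [[488.0, -39.0], [488.0, -48.0], [580.0, -42.0], [580.0, -33.0]] z [0.117 0.124 0.132]
top base 860 c [529.5   9.4] s [90. 93.] a 3.2 box [[482.0, 53.0], [487.0, -39.0], [577.0, -34.0], [572.0, 58.0]] z [0.029 0.033 0.037]
top binders 2208 c [ 537.1 -105.1] s [143. 122.] a 3.8 box [[461.0, -49.0], [470.0, -171.0], [613.0, -161.0], [605.0, -39.0]] z [0.185 0.189 0.197]
scene uprtop 65 c [536.4 -41.6] s [91.  6.] a 3.5 box [[491.0, -41.0], [491.0, -47.0], [582.0, -42.0], [582.0, -36.0]] z [0.12  0.124 0.127]
scene base 819 c [532.8   4.4] s [95. 97.] a 2.6 box [[483.0, 51.0], [488.0, -46.0], [582.0, -42.0], [578.0, 55.0]] z [0.029 0.032 0.036]
scene binders 2065 c [ 538.2 -107. ] s [146. 121.] a 3.7 box [[461.0, -51.0], [469.0, -172.0], [615.0, -163.0], [607.0, -42.0]] z [0.185 0.189 0.196]
```

View pics/fin.png

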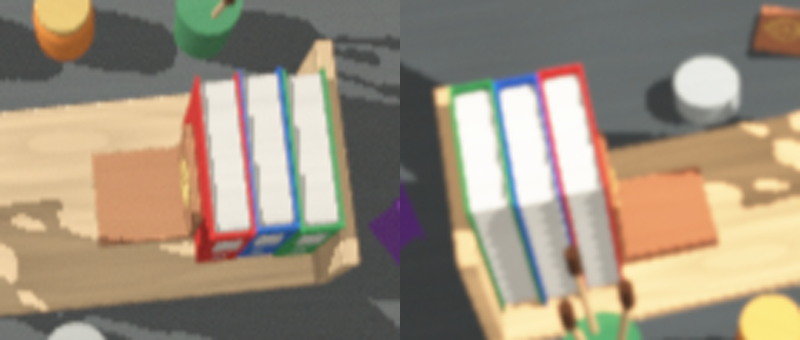

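The bookend stands against the red binder, and the binders have moved less than 1 mm. One quick check of flatness before handing in.

```bash
python3 - <<'E'
from h import *
def fit(q):
    for _ in range(4):
        p=np.polyfit(q[:,0],q[:,1],1);r=q[:,1]-np.polyval(p,q[:,0]);q=q[abs(r)<2*r.std()+1e-4]
    return np.degrees(np.arctan(p[0])).round(2), (np.polyval(p,.533)*1000).round(1),len(q)
for n in("top","scene"):
    im,d=snap(n);P=cloud(n,d);h=cv2.cvtColor(im,cv2.COLOR_RGB2HSV);H,S=h[...,0].astype(int),h[...,1]
    x,y,z=[P[...,i] for i in range(3)]
    red=((H<5)|(H>172))&(S>150)&(abs(x-.535)<.068)&(y>-.06)&(y<-.03)
    for lo,hi in((.03,.1),(.13,.18)):
        m=red&(z>lo)&(z<hi)
        if m.sum()>20: print(n,"red face",lo,fit(P[m][:,:2]))
    c=(H<16)&(S>90)&(abs(x-.53)<.06)
    u=c&(z>.05)&(z<.115)&(y<-.02)&(y>-.05)
    if u.sum()>20: print(n,"upright inner",fit(P[u][:,:2]))
    b=c&(z>.026)&(z<.038)&(y>0)
    q=P[b];e=[]
    for lo in np.arange(.487,.573,.004):
        k=q[(q[:,0]>=lo)&(q[:,0]<lo+.004)]
        if len(k)>3:e.append([lo+.002,k[:,1].max()])
    print(n,"base end",fit(np.array(e)))
E
```

```text
top red face 0.13 (np.float64(3.74), np.float64(-44.5), 89)
top upright inner (np.float64(7.65), np.float64(-37.6), 55)
top base end (np.float64(3.65), np.float64(54.7), 21)
scene upright inner (np.float64(-7.54), np.float64(-33.1), 36)
scene base end (np.float64(3.13), np.float64(51.2), 20)
```

Base end yaw is 3.65° and the red face is at 3.74°. The two are 99.2 mm apart, so the back is flush.

```bash
python3 -c "
from station import *;print(hand_in())"
```

```text
the job is handed in; nothing more can be done
None
```

I tipped the copper bookend up onto its base and pushed it flat against the red binder, about 1 mm from its middle by measurement. The binders moved less than 1 mm, the jars, tin and brush pot were not touched, and the job is handed in at about 12 s.

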